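# Find the bowed heat sink with a straightedge

## Robot

A 6-joint arm with a two-finger parallel gripper is mounted at the origin on the work surface. World frame = base frame: x ahead of the robot, y to its left, z up, the work surface at z = 0. Lengths are in m, angles in rad, forces in N, time in s.
With the tool pointing down it reaches from about 0.4 to 0.825 m from the base axis. Payload 7 kg.
Tool frame: the origin (TCP) lies between the finger pads; the fingertips stand 17 mm ahead of it and the grasp point (between the pads) lies 2 mm behind it; x points along the fingers, z is the direction in which the jaws open and shut, and the axes are right-handed (so a half turn about x gives the same grasp; the last joint's range is limited). The gripper opens to 88 mm and grips with 3 to 60 N. Pads are 19 mm wide; open, the fingers measure 130 mm over their backs; the gripper's body (78 mm by 193 mm) begins 47 mm behind the grasp point.
Start: joints at [-0.865, 0.359, 0.012, 0, -1.224, -0.288], TCP at [0.274, -0.617, 0.244] pointing down, gripper open.
Joint ranges: [-3.07, 3.07], [-1.43, 2.12], [-1.02, 1.25], [-3.03, 1.67], [-3.05, -0], [-3.03, 3.03]. Speed limits (rad/s): [2.39, 2.39, 3.01, 3.14, 3.14, 3.14].

## Interface

Orientations are given as [roll, pitch, yaw] about the fixed x, y, z axes, in that order (R = Rz(yaw) Ry(pitch) Rx(roll)).
In Python, from station import * gives the robot as it stands.
- The arm moves only by the tool step_arm, never from a script. Its argument "deltas" is a list of rows, each a list of 5 numbers: the shift along the tool's x, y, z in cm, then the turn about the tool's x in degrees, then the closure, from 0 (fully open) to 1 (shut). In form: [[dx, dy, dz, roll, fingers], ...]. A call has exactly 10 rows; each row is the pose to reach, as a shift and turn from the pose commanded when the call began, along the tool's axes at that moment; what a row does not reach only later rows make up. A row lasts 1/12 s, in which the tool goes at most 41.7 mm and 7.16 degrees, less where a joint would pass 70% of its speed; a pose out of reach is approached as far as the arm can. A call with a gripper value outside its range is refused whole. The fingers move at their own pace and stop on an object; "squeeze" is the grip in N (left out, the last holds). Time passes only in rows, so rows that repeat a pose let the fingers close, or fill a call up. It gives the time, the measured TCP pose, the force and the opening at its end, in the units of the state.
- get_state(): the state, without advancing time (a new reading comes with each control period).
- grab_frame(name): name is "scene" or "top" or "wrist"; returns a dict with "pixels" (384x512x3 uint8, red, green, blue), "range_z" (384x512 float32, m along the optical axis (not along the pixel's ray), 0 where there is no reading), "fx", "fy", "cx", "cy" (pixels), "k1" (the pictures are not rectified: a ray, as slopes to the right and down, at radius r is drawn at 1 + k1 r^2 times it, then the intrinsics apply), "view" (4x4, takes a point from world to camera coordinates); the wrist camera has in their place "hand_eye" (4x4, takes a point from camera to tool coordinates, whose origin is the TCP and whose axes are the tool frame's). Camera axes: x right, y down, z forward; pixel columns grow to the right and rows downward; lengths in m; the calibration is good to about 2 mm. A picture is of the moment at which its call begins: read the wrist's pose just before it.
- job_done(): hands the job in, once; it reports no verdict.
Trained networks look in the newest picture that a camera, given by its name, has taken for a name from the list of things; names that differ only in an ending like _2 or _b are one class to them, and where a whole thing is asked for, a point or a joint stands for the part that bears it (a point fixed in the world has none). Each returns a list of dicts, best first, with "conf" (0 to 1); they miss things now and then, are a little off and sometimes report something else, mostly with a low value. They report only what shows in the picture. A call takes as long as a camera call. They do not tell look-alikes from the thing itself.
- boxes_of(thing, camera): "extent" ([left, top, right, bottom] in pixels, round what is visible of it).
- masks_of(thing, camera): "mask" (384x512 bool, what is visible of it) and "extent" ([left, top, right, bottom] in pixels, round what is visible of it).
The state is a dict: "t": time; "q": joint angles; "qd": joint speeds; "joint_efforts": joint torques, N m; "eef_pos": TCP position; "ee_rot": TCP orientation; "force": force on the tool from outside, world axes, zero at the start; "moment": the same for the moment, N m; "width": finger opening in m.
Only numpy, scipy, OpenCV 4.12 (cv2) and the standard library are available. Lean on these libraries where they do the work, as an engineer would, in place of code of your own. Each camera call takes 0.05 s, during which the arm holds its last target.

## Task

One of the two heat sinks has a bowed base. Take the straightedge with the grip rib out of the tray, lay it lengthwise along the middle of a heat sink's face, let go, and with the fingertips press gently first on its end with the hanging hole, then on its plain end, to see if it rocks; if it does not, do the same on the other heat sink. Leave the straightedge lying there on the one that rocks, and do not shift either heat sink.

Things in the scene. Friction and masses are not known exactly. Their poses are not given: they have to be found in the camera images.
- heatsink_a: one of two alike aluminium heat sinks, 180 x 90 mm (x, y), about 1 kg, loose, fins down, face up. One face is flat, 40 mm high; the other (either) is bowed: 40 mm high at a crest across its middle (along y), sloping straight to 35 mm at both short ends, so a straightedge along x tips 0.055 rad over the crest to the end pressed (and may fall back). Origin: centre of underside; x along 180 mm, z up
- heatsink_b: one of two alike aluminium heat sinks, 180 x 90 mm (x, y), about 1 kg, loose, fins down, face up. One face is flat, 40 mm high; the other (either) is bowed: 40 mm high at a crest across its middle (along y), sloping straight to 35 mm at both short ends, so a straightedge along x tips 0.055 rad over the crest to the end pressed (and may fall back). Origin: centre of underside; x along 180 mm, z up
- straightedge: steel straightedge, 0.3 kg: blade 170 x 24 x 8 mm (x, y, z); on its middle a black grip rib 60 x 12 mm (x, y), from 8 to 36 mm above the underside, to pinch across y from above. A 16 x 10 mm hanging hole, too small for a finger, lies 71 mm from the middle at the +x end; the other end is plain. Origin: centre of the underside, about the centre of mass; x to the hole end, z up
- hole_end (a point): middle of the top edge of the blade's hole end, 85 mm from the straightedge's middle, 8 mm above its underside
- plain_end (a point): middle of the top edge of the blade's plain end, 85 mm from the straightedge's middle, 8 mm above its underside
- tray: shallow fixed grey tray 250 x 130 mm (x, y), 14 mm high, floor and walls 4 mm thick; the straightedge lies flat on its floor, roughly along x, hole end away from the robot, among loose parts no higher than 15 mm (plain ribless bar, two hex standoffs, slot bracket). Origin: centre of the underside
Not all that is in view belongs to the job. What is shaped like the straightedge but yellow is not meant. What is shaped like the heatsink_a but yellow is not meant.

How it is judged:
By the outcome, as a careful person would: the job done as asked, in the order asked, and still so for the second after the job is handed in, with the robot touching nothing.
It also fails if it takes over 72 s, if anything falls off the work surface, if the arm or the gripper's body presses on something with over 40 N, if the wrist force passes 120 N, or if a joint passes its speed limit or range.

## Working session

There is one attempt and no reset: what is moved stays moved. The work goes in short steps, Python scripts to look and compute and a tool call to move; the robot and the scene stay as the last step left them, time stands still between calls to the robot, and variables do not carry over. Pictures are saved under pics/ and viewed, and the job is handed in when it is done.

Besides the shell and the picture viewer there is one more tool, called after "Call:" in YAML: its name, and indented under it one key for each argument. step_arm: Moves the arm, as the interface text tells. Its arguments: {"type":"object","properties":{"deltas":{"type":"array"},"squeeze":{"type":"number"}},"required":["deltas"]}

```bash
mkdir -p pics; ls; cat > h.py <<'E'
from station import *
import numpy as np, cv2
def save(f,n): cv2.imwrite('pics/'+n,cv2.cvtColor(f['pixels'],cv2.COLOR_RGB2BGR))
E
python3 - <<'E'
from h import *
s=get_state();print({k:np.round(v,4).tolist() for k,v in s.items()})
for c in ['scene','top']:
    f=grab_frame(c);save(f,c+'0.png');np.savez(c+'0.npz',**f)
    print({k:f[k] for k in ['fx','fy','cx','cy','k1']});print(f['view'])
    for t in ['heatsink_a','straightedge','hole_end','tray']:
        print(c,t,[(round(float(d['conf']),2),np.round(d['extent']).tolist()) for d in boxes_of(t,c)])
E
```

```text
pics
{'t': 0.0, 'q': [-0.8649, 0.3594, 0.011, -0.0003, -1.2241, -0.2881], 'qd': [0.0, 0.0006, 0.0016, -0.0003, -0.0005, -0.0011], 'joint_efforts': [-0.0015, -58.2713, 29.3057, 6.9975, 0.0069, -0.0001], 'eef_pos': [0.2737, -0.6165, 0.2426], 'ee_rot': [0.0912, 1.5691, 2.0796], 'force': [0.6247, -0.0142, 0.9045], 'moment': [0.0374, 0.0509, 0.0115], 'width': 0.088}
{'fx': 410.979172564726, 'fy': 410.979172564726, 'cx': 251.08909100227848, 'cy': 191.57708865317093, 'k1': -0.0252029295950807}
[[ 0.82872053  0.5596139  -0.00738688 -0.41690335]
 [ 0.47347016 -0.70806747 -0.52389547 -0.19794218]
 [-0.2984096   0.43066546 -0.85175053  1.17217596]
 [ 0.          0.          0.          1.        ]]
scene heatsink_a [(0.78, [270.0, 127.0, 344.0, 184.0]), (0.78, [189.0, 102.0, 263.0, 151.0]), (0.74, [172.0, 242.0, 264.0, 320.0])]
scene straightedge [(0.71, [220.0, 194.0, 288.0, 230.0]), (0.68, [131.0, 187.0, 158.0, 248.0])]
scene hole_end [(0.83, [224.0, 197.0, 286.0, 227.0]), (0.72, [129.0, 190.0, 159.0, 250.0]), (0.47, [268.0, 127.0, 344.0, 187.0])]
scene tray [(0.68, [200.0, 172.0, 310.0, 256.0])]
{'fx': 439.7166933094976, 'fy': 439.7166933094976, 'cx': 254.45699234770578, 'cy': 187.75844537974618, 'k1': -0.12673743704107943}
[[-1.49603785e-03 -9.99886939e-01  1.49623267e-02 -1.37666093e-02]
 [-9.88327262e-01 -8.00930733e-04 -1.52343630e-01  5.00100936e-01]
 [ 1.52338390e-01 -1.50155872e-02 -9.88214322e-01  7.86580364e-01]
 [ 0.00000000e+00  0.00000000e+00  0.00000000e+00  1.00000000e+00]]
top heatsink_a [(0.88, [117.0, 118.0, 170.0, 219.0]), (0.74, [323.0, 117.0, 380.0, 211.0]), (0.63, [124.0, 241.0, 196.0, 350.0])]
top straightedge [(0.9, [293.0, 268.0, 372.0, 320.0]), (0.63, [243.0, 140.0, 265.0, 226.0])]
top hole_end [(0.81, [238.0, 139.0, 262.0, 223.0]), (0.64, [295.0, 270.0, 376.0, 322.0])]
top tray [(0.8, [215.0, 116.0, 293.0, 246.0])]
```

View pics/scene0.png

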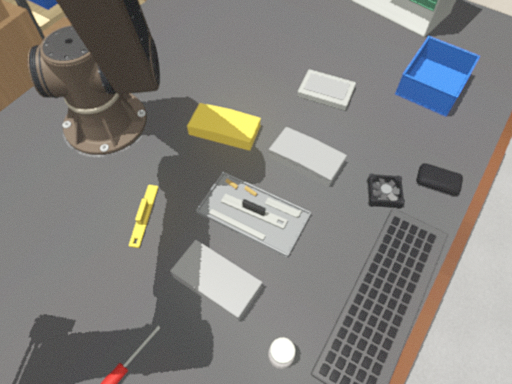

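View pics/top0.png

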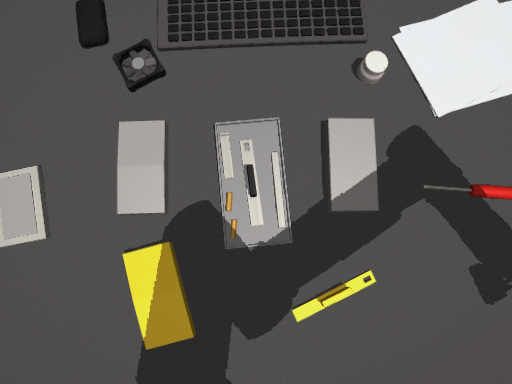

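The top picture shows the tray in the middle at (253,183) with the ribbed straightedge at (251,182), hole up. Grey sinks are at left (142,167), with a shade change across its middle, and right (353,164). The yellow ones are decoys.

```bash
cat >> h.py <<'E'
def cloud(f,V=None):
    h,w=f['range_z'].shape
    uu,vv=np.meshgrid(np.arange(w),np.arange(h))
    K=np.array([[f['fx'],0,f['cx']],[0,f['fy'],f['cy']],[0,0,1.]])
    p=cv2.undistortPoints(np.stack([uu,vv],-1).reshape(-1,1,2).astype(float),K,np.array([float(f['k1']),0,0,0])).reshape(h,w,2)
    z=f['range_z'].astype(float)
    P=np.stack([p[...,0]*z,p[...,1]*z,z],-1)
    T=np.linalg.inv(f['view']) if V is None else V
    return P@T[:3,:3].T+T[:3,3]
def rect(xy):
    r=cv2.minAreaRect(xy.astype(np.float32)*1000)
    b=cv2.boxPoints(r)
    e=b[1]-b[0];g=b[2]-b[1]
    L=e if np.hypot(*e)>np.hypot(*g) else g
    a=np.degrees(np.arctan2(L[1],L[0]));a=(a+90)%180-90
    return np.round(np.array(r[0]),1),np.round(sorted(r[1]),1),round(float(a),2)
E
python3 - <<'E'
from h import *
f=grab_frame('top');C=cloud(f)
g=grab_frame('scene');D=cloud(g)
for nm,cam,fr,CC in [('top','top',f,C),('scene','scene',g,D)]:
  for t in ['heatsink_a','straightedge','tray']:
    for d in masks_of(t,cam):
        m=d['mask']&(fr['range_z']>0);P=CC[m]
        zt=np.median(P[:,2]); 
        if t=='heatsink_a': Q=P[(P[:,2]>.028)&(P[:,2]<.05)]
        else: Q=P
        if len(Q)<50: continue
        col=np.median(fr['pixels'][m],0)
        c,s,a=rect(Q[:,:2])
        print(nm,t,round(float(d['conf']),2),col,c,s,a,'z',np.round(np.percentile(Q[:,2],[2,50,98]),4))
        if t=='heatsink_a':
            x=(Q[:,:2]-c/1000)@[np.cos(np.radians(a)),np.sin(np.radians(a))]
            print('   prof',[round(float(np.median(Q[(x>l)&(x<=l+.02),2])),4) for l in np.arange(-.09,.09,.02) if ((x>l)&(x<=l+.02)).sum()>5])
E
```

```text
top heatsink_a 0.95 [179. 174. 170.] [ 547.6 -201.6] [ 92.1 180.9] 0.39 z [0.0364 0.0402 0.043 ]
   prof [0.04, 0.0402, 0.0401, 0.0403, 0.0402, 0.0401, 0.0403, 0.04, 0.0401]
top heatsink_a 0.76 [172. 167. 164.] [543.4 202.6] [ 91.4 181.5] 1.56 z [0.0326 0.0378 0.042 ]
   prof [0.0358, 0.037, 0.038, 0.0394, 0.0403, 0.039, 0.0379, 0.037, 0.0357]
top heatsink_a 0.73 [158. 130.  34.] [301.2 165.1] [ 92.3 180.4] 15.07 z [0.0334 0.0377 0.0418]
   prof [0.0358, 0.0367, 0.038, 0.039, 0.04, 0.039, 0.0381, 0.0371, 0.0359]
top straightedge 0.6 [236. 238.  75.] [ 296.1 -165.3] [ 28.7 169.4] -64.65 z [0.0004 0.0086 0.0375]
top straightedge 0.56 [204. 200. 188.] [516.5  -7.5] [ 25.8 169.9] 7.68 z [0.0063 0.0127 0.0424]
top tray 0.96 [153. 151. 151.] [519.3 -10.6] [133.2 254.9] 5.46 z [0.0013 0.0047 0.0155]
scene heatsink_a 0.91 [197. 177.  76.] [300.9 165.2] [ 95.1 183.3] 15.43 z [0.0302 0.0384 0.0429]
   prof [0.0365, 0.0377, 0.0387, 0.0398, 0.0406, 0.0397, 0.0387, 0.0376, 0.0363]
scene heatsink_a 0.82 [214. 215. 211.] [542.8 203.1] [ 93.6 181.1] 1.48 z [0.0308 0.038  0.0424]
   prof [0.0362, 0.0373, 0.0384, 0.0395, 0.0401, 0.0393, 0.0384, 0.0371, 0.0361]
scene heatsink_a 0.65 [221. 221. 217.] [ 547. -202.] [ 91.2 181.3] 0.13 z [0.035  0.04   0.0432]
   prof [0.0401, 0.0402, 0.0404, 0.04, 0.0402, 0.04, 0.0401, 0.0399, 0.0399]
scene straightedge 0.59 [203.5 205.  198. ] [515.7  -1.2] [ 40.  169.9] 7.61 z [0.0032 0.0128 0.0419]
scene straightedge 0.58 [255.  246.  119.5] [ 295.  -163.9] [ 28.6 176.1] -64.41 z [0.0012 0.0092 0.038 ]
```

The depth shows the left sink bowed: its profile falls from 40 to 35.8 mm at both ends, while the right one is flat at 40 mm. I'll test the left one first. Now I'll go above the straightedge.

```bash
cat >> h.py <<'E'
from scipy.spatial.transform import Rotation as Rn
def Rcur(s=None):
    s=s or get_state(); return Rn.from_euler('xyz',s['ee_rot']).as_matrix()
def plan(pos,zyaw):
    s=get_state();R=Rcur(s)
    d=R.T@(np.array(pos)-s['eef_pos'])*100
    a=np.degrees(np.arctan2(R[1,2],R[0,2]))
    t=-(zyaw-a);t=(t+180)%360-180
    print('t',s['t'],'pos',np.round(s['eef_pos'],4),'zyaw',round(a,2),'F',np.round(s['force'],2),'M',np.round(s['moment'],2),'w',s['width'],'tilt',np.round(R[:,0],3))
    print('delta cm',np.round(d,2),'roll',round(t,2))
E
python3 - <<'E'
from h import *
plan([.516,-.006,.24],97.65)
E
```

```text
t 0.9 pos [ 0.2738 -0.6169  0.2436] zyaw 113.94 F [-0.08  0.12  0.5 ] M [-0.    0.02  0.01] w 0.08740650145720143 tilt [-0.  0. -1.]
delta cm [  0.36 -46.92  46.01] roll 16.29
```

Call:
step_arm:
  deltas:
    - [0, -2.4, 2.3, 1, 0]
    - [0, -4.8, 4.6, 2, 0]
    - [0, -7.2, 6.9, 4, 0]
    - [0, -9.6, 9.2, 6, 0.2]
    - [0, -12.0, 11.5, 8, 0.3]
    - [0, -14.4, 13.8, 10, 0.4]
    - [0, -16.8, 16.1, 12, 0.5]
    - [0, -19.2, 18.4, 14, 0.5]
    - [0, -21.6, 20.7, 16, 0.5]
    - [0, -24, 23, 16.3, 0.5]

```text
t: 1.73
eef_pos: [0.4002, -0.3079, 0.2439]
ee_rot: [-1.994, 1.57, -0.292]
force: [0.5, -0.2, -0.7]
width: 0.0474
```

```bash
python3 - <<'E'
from h import *
plan([.516,-.006,.24],97.65)
E
```

```text
t 1.7333 pos [ 0.4002 -0.3079  0.2439] zyaw 97.51 F [ 0.5  -0.24 -0.69] M [-0.03 -0.1  -0.02] w 0.047387080796909585 tilt [ 0.001 -0.    -1.   ]
delta cm [  0.39 -15.42  28.41] roll -0.14
```

Call:
step_arm:
  deltas:
    - [0, -1.7, 3.2, 0, 0.5]
    - [0, -3.4, 6.4, 0, 0.5]
    - [0, -5.1, 9.6, 0, 0.5]
    - [0, -6.8, 12.8, 0, 0.5]
    - [0, -8.5, 16, 0, 0.5]
    - [0, -10.2, 19.2, 0, 0.5]
    - [0, -11.9, 22.4, 0, 0.5]
    - [0, -13.6, 25.6, 0, 0.5]
    - [0, -15.2, 28.0, 0, 0.5]
    - [0, -15.2, 28.0, 0, 0.5]

```text
t: 2.57
eef_pos: [0.5154, -0.0078, 0.2437]
ee_rot: [-1.458, 1.569, 0.249]
force: [0.7, -0.2, 0.3]
width: 0.0438
```

```bash
cat >> h.py <<'E'
def wrist():
    s=get_state();f=grab_frame('wrist')
    T=np.eye(4);T[:3,:3]=Rcur(s);T[:3,3]=s['eef_pos']
    f['T']=T@f['hand_eye'];return f,cloud(f,f['T'])
E
python3 - <<'E'
from h import *
f,C=wrist();save(f,'w1.png')
for d in masks_of('straightedge','wrist'):
    m=d['mask']&(f['range_z']>0);P=C[m]
    print(d['conf'],d['extent'],rect(P[:,:2]),'rib',end='')
    Q=P[(P[:,2]>.034)&(P[:,2]<.046)]
    if len(Q)>20: print(rect(Q[:,:2]),np.median(Q[:,2]),len(Q))
    Q=P[(P[:,2]>.008)&(P[:,2]<.016)]
    if len(Q)>20: print('blade',rect(Q[:,:2]),np.median(Q[:,2]),len(Q))
plan([.516,-.006,.24],97.65)
E
```

```text
0.56 [245.3, 105.1, 266.4, 222.8] (array([519.6,  -7.2]), array([ 25.9, 173.8]), 7.42) rib(array([516.1,  -7.9]), array([10.5, 59.1]), 7.91) 0.04089942964321186 414
blade (array([517.4,  -7.9]), array([ 24. , 169.1]), 7.66) 0.013007782434378112 1599
t 2.6667 pos [ 0.5135 -0.0106  0.2434] zyaw 97.76 F [-0.22 -0.95 -0.29] M [-0.02  0.03 -0.04] w 0.04384516921535555 tilt [-0. -0. -1.]
delta cm [ 0.34 -0.31  0.42] roll 0.11
```

View pics/w1.png

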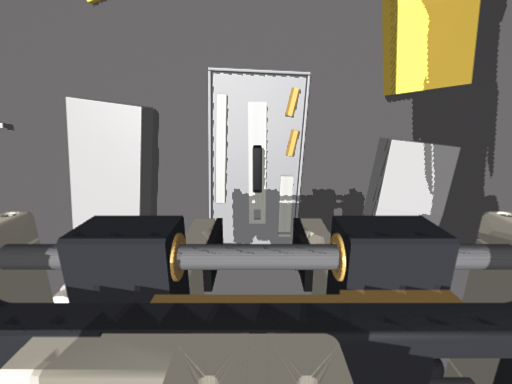

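The wrist picture shows the straightedge at (257,160), with its rib at (257,168) and the hole at the lower end (257,213). Top and wrist agree on its centre, about (0.5165,-0.0075), and yaw 7.7°.

```bash
python3 - <<'E'
from h import *
plan([.5165,-.0077,.035],97.7)
E
```

```text
t 2.6667 pos [ 0.5135 -0.0106  0.2434] zyaw 97.76 F [-0.22 -0.95 -0.29] M [-0.02  0.03 -0.04] w 0.04384516921535555 tilt [-0. -0. -1.]
delta cm [20.84 -0.34  0.24] roll 0.06
```

Call:
step_arm:
  deltas:
    - [2, -0.3, 0.2, 0, 0.5]
    - [5, -0.3, 0.2, 0, 0.5]
    - [8, -0.3, 0.2, 0, 0.5]
    - [11, -0.3, 0.2, 0, 0.5]
    - [13, -0.3, 0.2, 0, 0.5]
    - [15, -0.3, 0.2, 0, 0.5]
    - [17, -0.3, 0.2, 0, 0.5]
    - [18, -0.3, 0.2, 0, 0.5]
    - [18, -0.3, 0.2, 0, 0.5]
    - [18, -0.3, 0.2, 0, 0.5]

```text
t: 3.5
eef_pos: [0.5159, -0.0099, 0.0638]
ee_rot: [2.091, 1.57, -2.489]
force: [0.5, 0.2, 0.5]
width: 0.0438
```

```bash
python3 - <<'E'
from h import *
plan([.5165,-.0077,.035],97.7)
E
```

```text
t 3.5 pos [ 0.5159 -0.0099  0.0638] zyaw 97.61 F [0.54 0.21 0.49] M [ 0.02 -0.1  -0.04] w 0.043782017179531334 tilt [-0.001 -0.    -1.   ]
delta cm [ 2.88 -0.09  0.21] roll -0.09
```

Call:
step_arm:
  deltas:
    - [0.8, -0.1, 0.2, 0, 0.5]
    - [1.6, -0.1, 0.2, 0, 0.5]
    - [2.4, -0.1, 0.2, 0, 0.5]
    - [2.9, -0.1, 0.2, 0, 0.5]
    - [2.9, -0.1, 0.2, 0, 0.5]
    - [2.9, -0.1, 0.2, 0, 0.7]
    - [2.9, -0.1, 0.2, 0, 1]
    - [2.9, -0.1, 0.2, 0, 1]
    - [2.9, -0.1, 0.2, 0, 1]
    - [2.9, -0.1, 0.2, 0, 1]
  squeeze: 25

```text
t: 4.33
eef_pos: [0.5169, -0.0071, 0.0348]
ee_rot: [-1.378, 1.57, 0.326]
force: [0.0, 0.3, -0.5]
width: 0.0159
```

```bash
python3 - <<'E'
from h import *
plan([.5165,-.0077,.15],97.7)
E
```

```text
t 4.3333 pos [ 0.5169 -0.0071  0.0348] zyaw 97.64 F [ 0.    0.33 -0.49] M [-0.03 -0.03 -0.01] w 0.01586110223477896 tilt [ 0.  0. -1.]
delta cm [-11.52   0.04  -0.05] roll -0.06
```

Call:
step_arm:
  deltas:
    - [0, 0, 0, 0, 1]
    - [0, 0, 0, 0, 1]
    - [0, 0, 0, 0, 1]
    - [0, 0, 0, 0, 1]
    - [-1, 0, 0, 0, 1]
    - [-2.5, 0, 0, 0, 1]
    - [-4.5, 0, 0, 0, 1]
    - [-7, 0, 0, 0, 1]
    - [-9, 0, 0, 0, 1]
    - [-10, 0, 0, 0, 1]

```text
t: 5.17
eef_pos: [0.5174, -0.0068, 0.1372]
ee_rot: [-1.38, 1.568, 0.324]
force: [0.2, 0.5, -3.8]
width: 0.0116
```

```bash
python3 - <<'E'
from h import *
f,C=wrist();save(f,'w2.png')
g=grab_frame('top');save(g,'t2.png')
plan([.543,.203,.14],91.5)
E
```

```text
t 5.2667 pos [ 0.5175 -0.0067  0.1363] zyaw 97.64 F [-0.36  0.29 -3.18] M [-0.01 -0.04 -0.02] w 0.01185746377901821 tilt [ 0.003  0.001 -1.   ]
delta cm [-0.34 -5.31 20.45] roll 6.14
```

View pics/w2.png

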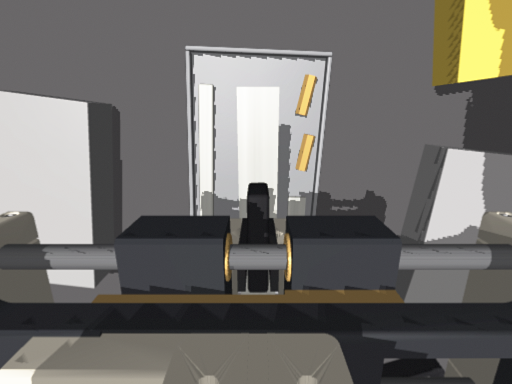

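View pics/t2.png

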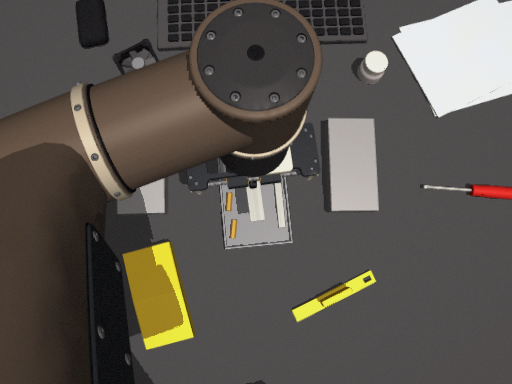

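The straightedge is held: the force reads about 3 N and the opening 11.9 mm, and the wrist picture shows the rib between the pads at (258,235). Next I move over the left sink.

Call:
step_arm:
  deltas:
    - [-0.1, -0.4, 1.4, 0.6, 1]
    - [-0.3, -1.0, 4, 1.5, 1]
    - [-0.3, -1.7, 6.6, 2.4, 1]
    - [-0.3, -2.4, 9.2, 3.3, 1]
    - [-0.3, -3.1, 11.8, 4.2, 1]
    - [-0.3, -3.8, 14.4, 5, 1]
    - [-0.3, -4.4, 17, 5.6, 1]
    - [-0.3, -5.0, 19.2, 6, 1]
    - [-0.3, -5.3, 20.4, 6.1, 1]
    - [-0.3, -5.3, 20.4, 6.1, 1]

```text
t: 6.1
eef_pos: [0.5418, 0.2041, 0.1357]
ee_rot: [2.037, 1.569, -2.647]
force: [0.5, -0.8, -3.8]
width: 0.0119
```

```bash
python3 - <<'E'
from h import *
f,C=wrist();save(f,'w3.png')
for d in masks_of('heatsink_a','wrist'):
    m=d['mask']&(f['range_z']>0);Q=C[m];Q=Q[(Q[:,2]>.028)&(Q[:,2]<.05)]
    if len(Q)>50: print(d['conf'],d['extent'],rect(Q[:,:2]),np.percentile(Q[:,2],[2,50,98]))
plan([.5432,.2028,.08],91.5)
E
```

```text
0.8 [202.0, 90.1, 311.4, 217.2] (array([509. , 201.8]), array([ 90.3, 110.8]), 1.65) [0.03549324 0.03879112 0.04154117]
0.69 [183.2, 1.4, 295.9, 30.1] (array([392.1, 175.4]), array([12.8, 63.7]), -85.84) [0.02852888 0.03565309 0.03751776]
t 6.2 pos [0.5412 0.2018 0.136 ] zyaw 91.57 F [-0.17 -0.73 -3.49] M [-0.09  0.02 -0.01] w 0.011462076394338518 tilt [-0.003 -0.002 -1.   ]
delta cm [ 5.6  -0.22  0.11] roll 0.07
```

View pics/w3.png

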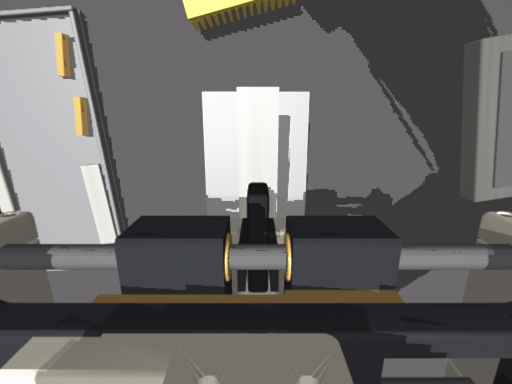

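The wrist view shows the sink at (256,150) centred under the blade. Now I lower it.

Call:
step_arm:
  deltas:
    - [0.7, -0.2, 0.1, 0, 1]
    - [1.8, -0.2, 0.1, 0, 1]
    - [2.9, -0.2, 0.1, 0, 1]
    - [4, -0.2, 0.1, 0, 1]
    - [4.8, -0.2, 0.1, 0, 1]
    - [5.4, -0.2, 0.1, 0, 1]
    - [5.6, -0.2, 0.1, 0, 1]
    - [5.6, -0.2, 0.1, 0, 1]
    - [5.6, -0.2, 0.1, 0, 1]
    - [5.6, -0.2, 0.1, 0, 1]

```text
t: 7.03
eef_pos: [0.5445, 0.2035, 0.0821]
ee_rot: [-1.033, 1.57, 0.565]
force: [0.0, 0.3, -2.2]
width: 0.0118
```

```bash
python3 - <<'E'
from h import *
plan([.5432,.2026,.0708],91.5)
E
```

```text
t 7.0333 pos [0.5445 0.2035 0.0821] zyaw 91.55 F [ 0.    0.32 -2.2 ] M [ 0.05 -0.04  0.05] w 0.011786702634996957 tilt [ 0.001  0.001 -1.   ]
delta cm [ 1.13  0.13 -0.08] roll 0.05
```

Call:
step_arm:
  deltas:
    - [0.2, 0.1, -0.1, 0, 1]
    - [0.4, 0.1, -0.1, 0, 1]
    - [0.6, 0.1, -0.1, 0, 1]
    - [0.8, 0.1, -0.1, 0, 1]
    - [0.9, 0.1, -0.1, 0, 1]
    - [1, 0.1, -0.1, 0, 1]
    - [1, 0.1, -0.1, 0, 1]
    - [1, 0.1, -0.1, 0, 1]
    - [1, 0.1, -0.1, 0, 1]
    - [1, 0.1, -0.1, 0, 1]

```text
t: 7.87
eef_pos: [0.5432, 0.2022, 0.0717]
ee_rot: [-0.929, 1.571, 0.669]
force: [-0.0, 0.0, -4.0]
width: 0.0119
```

```bash
python3 - <<'E'
from h import *
plan([.5432,.2026,.0708],91.5)
E
```

```text
t 7.8667 pos [0.5432 0.2022 0.0717] zyaw 91.54 F [-0.04  0.03 -4.01] M [0.02 0.   0.01] w 0.011929081239001337 tilt [ 0.  0. -1.]
delta cm [0.09 0.   0.04] roll 0.04
```

Not touching yet. I'll go down in 0.5 mm steps.

Call:
step_arm:
  deltas:
    - [0.03, 0, 0, 0, 1]
    - [0.06, 0, 0, 0, 1]
    - [0.1, 0, 0, 0, 1]
    - [0.1, 0, 0, 0, 1]
    - [0.1, 0, 0, 0, 1]
    - [0.1, 0, 0, 0, 1]
    - [0.1, 0, 0, 0, 1]
    - [0.1, 0, 0, 0, 1]
    - [0.1, 0, 0, 0, 1]
    - [0.1, 0, 0, 0, 1]

```text
t: 8.7
eef_pos: [0.5432, 0.2022, 0.0707]
ee_rot: [-1.041, 1.571, 0.557]
force: [-1.6, -0.0, 2.5]
width: 0.012
```

Contact: the force went from -4 to +2.5 N. Release, then rise.

Call:
step_arm:
  deltas:
    - [0, 0, 0, 0, 0.8]
    - [0, 0, 0, 0, 0.65]
    - [0, 0, 0, 0, 0.5]
    - [0, 0, 0, 0, 0.5]
    - [0, 0, 0, 0, 0.5]
    - [-0.6, 0, 0, 0, 0.5]
    - [-1.8, 0, 0, 0, 0.5]
    - [-3.5, 0, 0, 0, 0.5]
    - [-6, 0, 0, 0, 0.5]
    - [-8, 0, 0, 0, 0.5]

```text
t: 9.53
eef_pos: [0.5434, 0.2021, 0.1523]
ee_rot: [-1.78, 1.57, -0.182]
force: [0.7, 0.4, 0.4]
width: 0.0435
```

```bash
cat >> h.py <<'E'
def edge(C,f,cam,x0=.543,y0=.2026):
    for d in masks_of('straightedge',cam):
        m=d['mask']&(f['range_z']>0);P=C[m]
        P=P[(abs(P[:,0]-x0)<.11)&(abs(P[:,1]-y0)<.05)&(P[:,2]>.036)&(P[:,2]<.06)]
        if len(P)<100: continue
        A=np.c_[P[:,:2]-[x0,y0],np.ones(len(P))];w=np.ones(len(P),bool)
        for _ in range(5):
            k=np.linalg.lstsq(A[w],P[w,2],rcond=None)[0];w=abs(P[:,2]-A@k)<.003
        print(cam,round(float(d['conf']),2),'rect',rect(P[w][:,:2]),'slope x',round(k[0],4),'y',round(k[1],4),'zc',round(k[2],4),w.sum())
def sinks(C,f,cam):
    for d in masks_of('heatsink_a',cam):
        m=d['mask']&(f['range_z']>0);Q=C[m];Q=Q[(Q[:,2]>.028)&(Q[:,2]<.05)]
        if len(Q)>50: print(cam,'sink',rect(Q[:,:2]))
E
python3 - <<'E'
from h import *
plan([.543,.203,.2],91.5)
f,C=wrist();save(f,'w4.png');edge(C,f,'wrist')
g=grab_frame('scene');save(g,'s4.png');D=cloud(g);edge(D,g,'scene');sinks(D,g,'scene')
E
```

```text
t 9.5333 pos [0.5434 0.2021 0.1523] zyaw 91.55 F [0.7  0.44 0.44] M [ 0.01 -0.09  0.03] w 0.04353291448814976 tilt [ 0. -0. -1.]
delta cm [-4.77  0.03  0.09] roll 0.05
wrist 0.95 rect (array([542.8, 202.6]), array([ 24. , 170.6]), 1.51) slope x 0.0243 y 0.0016 zc 0.0489 2843
scene 0.76 rect (array([541. , 202.2]), array([ 27.6, 168.4]), 2.02) slope x 0.0099 y 0.011 zc 0.0485 387
scene sink (array([543.3, 201.7]), array([ 93.5, 179.6]), 2.28)
scene sink (array([301.4, 165.6]), array([ 94.8, 181.4]), 15.45)
scene sink (array([ 547. , -201.7]), array([ 91.5, 181. ]), 0.12)
```

View pics/w4.png

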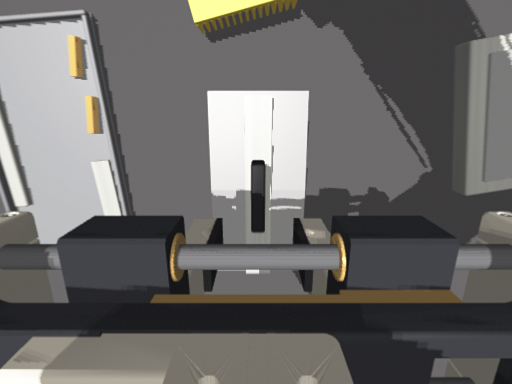

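View pics/s4.png

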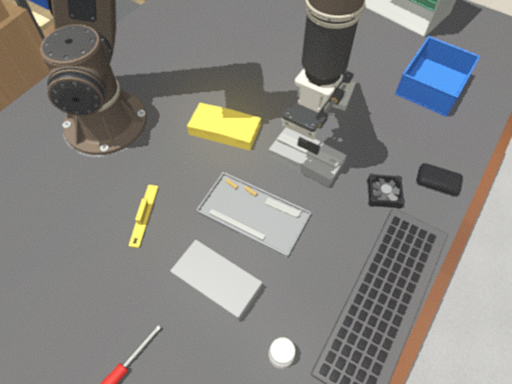

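The straightedge lies at (0.543,0.2026), yaw 1.5°, and is free. The scene picture shows it at (310,145) on the upper-right sink. I close the fingers and go above the hole end.

```bash
python3 - <<'E'
from h import *
plan([.6188,.2046,.08],91.5)
E
```

```text
t 9.7833 pos [0.5429 0.2021 0.1505] zyaw 91.53 F [-0.36 -0.28 -0.54] M [-0.04  0.01  0.01] w 0.043980215631687934 tilt [-0.  0. -1.]
delta cm [ 7.05 -7.6   0.05] roll 0.03
```

Call:
step_arm:
  deltas:
    - [0, -1, 0, 0, 0.7]
    - [0, -2.5, 0, 0, 1]
    - [0, -4, 0, 0, 1]
    - [0, -5.5, 0, 0, 1]
    - [0, -6.7, 0, 0, 1]
    - [0, -7.5, 0, 0, 1]
    - [1.5, -7.5, 0, 0, 1]
    - [3.5, -7.5, 0, 0, 1]
    - [5.5, -7.5, 0, 0, 1]
    - [6.5, -7.5, 0, 0, 1]

```text
t: 10.62
eef_pos: [0.6169, 0.2033, 0.0822]
ee_rot: [2.023, 1.566, -2.664]
force: [-0.1, -0.3, -2.0]
width: 0.0004
```

```bash
python3 - <<'E'
from h import *
plan([.6188,.2046,.060],91.5)
f,C=wrist();save(f,'w5.png');edge(C,f,'wrist')
g=grab_frame('scene');save(g,'s5.png');D=cloud(g);edge(D,g,'scene')
plan([.6188,.2046,.060],91.5)
E
```

```text
t 10.6167 pos [0.6169 0.2033 0.0822] zyaw 91.5 F [-0.08 -0.31 -2.04] M [-0.06  0.08  0.03] w 0.00035863015568722047 tilt [-0.004 -0.002 -1.   ]
delta cm [ 2.22 -0.2   0.13] roll 0.0
wrist 0.93 rect (array([548.6, 202.8]), array([ 24.1, 130.4]), 1.51) slope x 0.0208 y 0.0025 zc 0.0488 5321
scene 0.88 rect (array([502.1, 201.9]), array([26.7, 90. ]), -1.0) slope x 0.036 y 0.0205 zc 0.0483 186
t 10.8167 pos [0.6185 0.2042 0.0858] zyaw 91.56 F [-0.05  0.72  0.42] M [ 0.02 -0.05 -0.03] w 0.0002896592781561374 tilt [-0.    -0.001 -1.   ]
delta cm [ 2.58 -0.03  0.04] roll 0.06
```

View pics/w5.png

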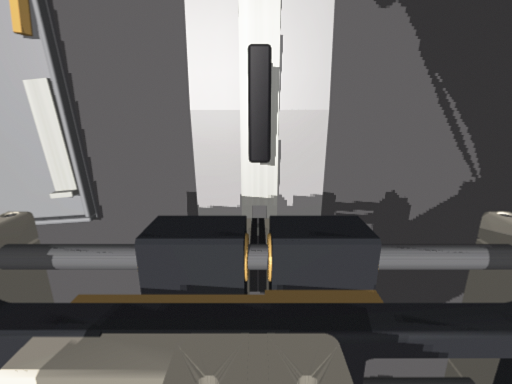

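View pics/s5.png

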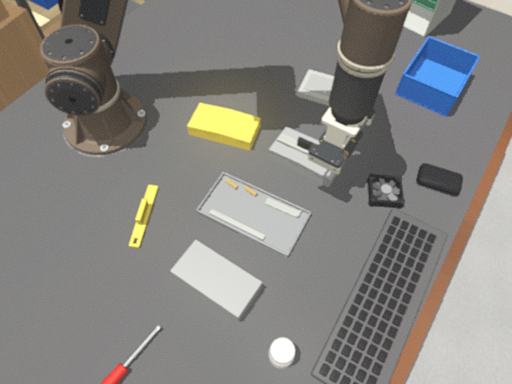

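The wrist view shows the rib at (260,105) and the hole at (259,211), just ahead of the closed fingertips. I press gently.

Call:
step_arm:
  deltas:
    - [0.4, 0, 0, 0, 1]
    - [0.8, 0, 0, 0, 1]
    - [1.2, 0, 0, 0, 1]
    - [1.4, 0, 0, 0, 1]
    - [1.6, 0, 0, 0, 1]
    - [1.7, 0, 0, 0, 1]
    - [1.8, 0, 0, 0, 1]
    - [1.9, 0, 0, 0, 1]
    - [2.0, 0, 0, 0, 1]
    - [2.0, 0, 0, 0, 1]

```text
t: 11.65
eef_pos: [0.6181, 0.2041, 0.0654]
ee_rot: [2.013, 1.571, -2.672]
force: [-0.4, 0.0, -0.1]
width: 0.0008
```

Call:
step_arm:
  deltas:
    - [0.05, 0, 0, 0, 1]
    - [0.1, 0, 0, 0, 1]
    - [0.15, 0, 0, 0, 1]
    - [0.2, 0, 0, 0, 1]
    - [0.25, 0, 0, 0, 1]
    - [0.3, 0, 0, 0, 1]
    - [0.35, 0, 0, 0, 1]
    - [0.35, 0, 0, 0, 1]
    - [0.35, 0, 0, 0, 1]
    - [0.35, 0, 0, 0, 1]

```text
t: 12.48
eef_pos: [0.6181, 0.2042, 0.0621]
ee_rot: [1.862, 1.571, -2.824]
force: [-0.2, 0.2, -0.9]
width: 0.0007
```

```bash
cat >> h.py <<'E'
def strip(C,f,c=(.5428,.2026),yaw=1.5):
    a=np.radians(yaw);d=(C[...,:2]-c);u=d@[np.cos(a),np.sin(a)];v=d@[-np.sin(a),np.cos(a)]
    ok=(f['range_z']>0)&(abs(v)<.009)&(C[...,2]>.03)&(C[...,2]<.056)
    for l in np.arange(-.085,.085,.01):
        m=ok&(u>l)&(u<=l+.01)&((abs(u)>.033))
        if m.sum()>5: print(int(round(l*1000+5)),round(float(np.median(C[...,2][m])),4),end=' | ')
    m=ok&(abs(u)<.085)&(u<-.033)
    if m.sum()>20: 
        k=np.polyfit(u[m],C[...,2][m],1);print('slope-',np.round(k,4))
    m=ok&(abs(u)<.085)&(u>.033)
    if m.sum()>20: 
        k=np.polyfit(u[m],C[...,2][m],1);print('slope+',np.round(k,4))
E
python3 - <<'E'
from h import *
plan([.6188,.2046,.060],91.5)
f,C=wrist();strip(C,f)
E
```

```text
t 12.4833 pos [0.6181 0.2042 0.0621] zyaw 91.54 F [-0.18  0.21 -0.88] M [-0.07 -0.01  0.03] w 0.0007068470946142276 tilt [-0. -0. -1.]
delta cm [ 0.21 -0.07  0.04] roll 0.04
-50 0.0512 | -40 0.0509 | -30 0.0504 | 30 0.0472 | 40 0.0469 | 50 0.0465 | 60 0.046 | 70 0.0383 | 80 0.0427 | slope- [-0.0375  0.0493]
slope+ [-0.0999  0.0514]
```

Call:
step_arm:
  deltas:
    - [0.05, 0, 0, 0, 1]
    - [0.1, 0, 0, 0, 1]
    - [0.13, 0, 0, 0, 1]
    - [0.13, 0, 0, 0, 1]
    - [0.16, 0, 0, 0, 1]
    - [0.16, 0, 0, 0, 1]
    - [0.16, 0, 0, 0, 1]
    - [0.16, 0, 0, 0, 1]
    - [0.16, 0, 0, 0, 1]
    - [0.16, 0, 0, 0, 1]

```text
t: 13.37
eef_pos: [0.6182, 0.2042, 0.0614]
ee_rot: [-1.428, 1.57, 0.17]
force: [-1.8, -0.4, 6.5]
width: 0.0006
```

```bash
python3 - <<'E'
from h import *
plan([.6188,.2046,.060],91.5)
f,C=wrist();strip(C,f)
E
```

```text
t 13.3667 pos [0.6182 0.2042 0.0614] zyaw 91.56 F [-1.81 -0.37  6.52] M [-0.19  1.07  0.04] w 0.0006319304702085155 tilt [ 0.001  0.    -1.   ]
delta cm [ 0.14 -0.06  0.04] roll 0.06
-50 0.0514 | -40 0.0511 | -30 0.0508 | 30 0.0472 | 40 0.0466 | 50 0.0462 | 60 0.0456 | 70 0.0448 | 80 0.0429 | slope- [-0.0459  0.0493]
slope+ [-0.0939  0.0508]
```

The hole end is pressed at 6.5 N and the edge is tipped toward it: 0.0514 at -50 mm against 0.0462 at +50 mm. I lift off and check.

Call:
step_arm:
  deltas:
    - [-0.2, 0, 0, 0, 1]
    - [-0.5, 0, 0, 0, 1]
    - [-1, 0, 0, 0, 1]
    - [-2, 0, 0, 0, 1]
    - [-3.5, 0, 0, 0, 1]
    - [-5.5, 0, 0, 0, 1]
    - [-7.5, 0, 0, 0, 1]
    - [-8.5, 0, 0, 0, 1]
    - [-8.5, 0, 0, 0, 1]
    - [-8.5, 0, 0, 0, 1]

```text
t: 14.25
eef_pos: [0.6182, 0.2043, 0.1461]
ee_rot: [-0.79, 1.569, 0.808]
force: [-0.3, -0.0, -1.0]
width: 0.0003
```

```bash
python3 - <<'E'
from h import *
f,C=wrist();save(f,'w6.png');edge(C,f,'wrist');strip(C,f)
plan([.4668,.2006,.145],91.5)
E
```

```text
wrist 0.87 rect (array([545.3, 202.7]), array([ 24.1, 163.9]), 1.53) slope x 0.0215 y 0.0016 zc 0.0488 4298
-80 0.047 | -70 0.0473 | -60 0.0476 | -50 0.0478 | -40 0.0479 | -30 0.0488 | 30 0.0496 | 40 0.0497 | 50 0.0498 | 60 0.0501 | 70 0.0385 | 80 0.0501 | slope- [0.0236 0.0489]
slope+ [-0.1008  0.054 ]
t 14.35 pos [0.6175 0.2039 0.1445] zyaw 91.52 F [ 0.14 -0.12 -0.83] M [ 0.01 -0.05 -0.  ] w 0.00011008388431454756 tilt [-0.001 -0.    -1.   ]
delta cm [-0.03 15.08  0.07] roll 0.02
```

View pics/w6.png

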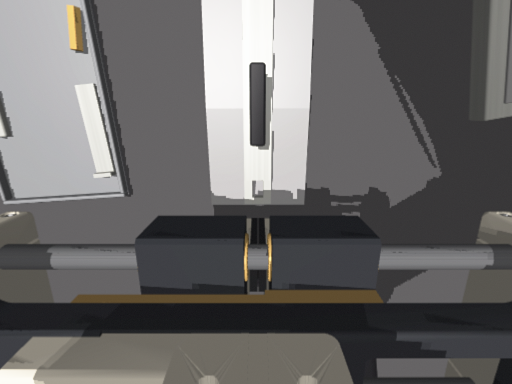

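It fell back to a rest slope of +0.024, so the edge moved clearly. Now the plain end.

Call:
step_arm:
  deltas:
    - [0, 1, 0, 0, 1]
    - [0, 3, 0, 0, 1]
    - [0, 5, 0, 0, 1]
    - [0, 7, 0, 0, 1]
    - [0, 9, 0, 0, 1]
    - [0, 11, 0, 0, 1]
    - [0, 13, 0, 0, 1]
    - [0, 14.5, 0, 0, 1]
    - [0, 15.1, 0.1, 0, 1]
    - [0, 15.1, 0.1, 0, 1]

```text
t: 15.18
eef_pos: [0.4656, 0.2008, 0.1451]
ee_rot: [2.005, 1.57, -2.679]
force: [-0.1, -0.9, -0.0]
width: 0.0003
```

Call:
step_arm:
  deltas:
    - [0.5, 0, 0, 0, 1]
    - [1.5, 0, 0, 0, 1]
    - [2.7, 0, 0, 0, 1]
    - [4, 0, 0, 0, 1]
    - [5.2, 0, 0, 0, 1]
    - [6.2, 0, 0, 0, 1]
    - [6.6, 0, 0, 0, 1]
    - [6.7, 0, 0, 0, 1]
    - [6.7, 0, 0, 0, 1]
    - [6.7, 0, 0, 0, 1]

```text
t: 16.02
eef_pos: [0.4676, 0.2013, 0.0787]
ee_rot: [-1.114, 1.57, 0.483]
force: [0.2, 0.7, -0.3]
width: 0.0003
```

```bash
python3 - <<'E'
from h import *
plan([.4668,.2006,.061],91.5)
g=grab_frame('scene');strip(cloud(g),g);save(g,'s7.png')
g=grab_frame('top');strip(cloud(g),g)
plan([.4668,.2006,.061],91.5)
E
```

```text
t 16.0167 pos [0.4676 0.2013 0.0787] zyaw 91.54 F [ 0.16  0.69 -0.25] M [-0.02 -0.05  0.01] w 0.0002764151969246771 tilt [ 0.  0. -1.]
delta cm [ 1.77  0.08 -0.07] roll 0.04
-70 0.0448 | -60 0.0458 | -50 0.0464 | -40 0.0474 | 30 0.0502 | 40 0.0496 | 50 0.051 | 60 0.0507 | 70 0.0492 | 80 0.0511 | slope- [0.0803 0.0505]
slope+ [-0.092   0.0539]
30 0.0502 | 40 0.05 | 50 0.0499 | 60 0.0505 | 70 0.0483 | 80 0.051 | slope+ [-0.0805  0.0535]
t 16.1167 pos [0.4675 0.2014 0.079 ] zyaw 91.54 F [-0.16 -0.9   0.28] M [-0.02  0.01  0.  ] w 0.0005450648982970733 tilt [ 0.001  0.001 -1.   ]
delta cm [ 1.8   0.08 -0.08] roll 0.04
```

View pics/s7.png

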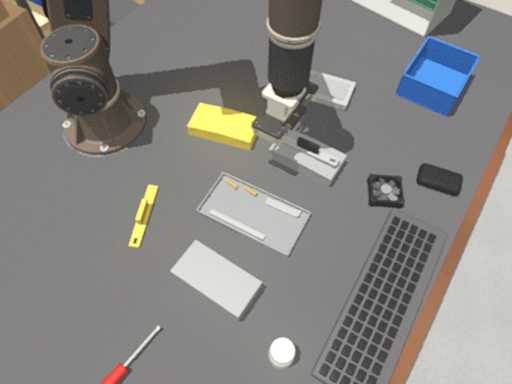

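The fingertips are above the plain end; the scene picture shows the gripper at (285,118) and the edge at (310,148). Press.

Call:
step_arm:
  deltas:
    - [0.3, 0, 0, 0, 1]
    - [0.6, 0, 0, 0, 1]
    - [0.8, 0, 0, 0, 1]
    - [1.0, 0, 0, 0, 1]
    - [1.2, 0, 0, 0, 1]
    - [1.3, 0, 0, 0, 1]
    - [1.4, 0, 0, 0, 1]
    - [1.5, 0, 0, 0, 1]
    - [1.6, 0, 0, 0, 1]
    - [1.6, 0, 0, 0, 1]

```text
t: 16.95
eef_pos: [0.4671, 0.201, 0.0623]
ee_rot: [2.292, 1.571, -2.393]
force: [-0.0, -0.4, 0.6]
width: 0.0004
```

Call:
step_arm:
  deltas:
    - [0.05, 0, 0, 0, 1]
    - [0.1, 0, 0, 0, 1]
    - [0.15, 0, 0, 0, 1]
    - [0.2, 0, 0, 0, 1]
    - [0.2, 0, 0, 0, 1]
    - [0.2, 0, 0, 0, 1]
    - [0.2, 0, 0, 0, 1]
    - [0.2, 0, 0, 0, 1]
    - [0.2, 0, 0, 0, 1]
    - [0.2, 0, 0, 0, 1]

```text
t: 17.78
eef_pos: [0.4673, 0.2012, 0.0613]
ee_rot: [-1.209, 1.57, 0.389]
force: [-2.8, -0.8, 10.3]
width: 0.0008
```

```bash
python3 - <<'E'
from h import *
plan([.4668,.2006,.061],91.5)
g=grab_frame('scene');strip(cloud(g),g)
g=grab_frame('top');strip(cloud(g),g);save(g,'t8.png')
E
```

```text
t 17.7833 pos [0.4673 0.2012 0.0613] zyaw 91.56 F [-2.85 -0.83 10.31] M [-0.35  1.19  0.04] w 0.0007519768185754185 tilt [ 0.001  0.    -1.   ]
delta cm [ 0.03  0.05 -0.05] roll 0.06
-60 0.0462 | -50 0.0458 | -40 0.0463 | 40 0.051 | 50 0.0505 | 60 0.0511 | 70 0.0501 | 80 0.0496 | slope- [-0.0454  0.0441]
slope+ [-0.1163  0.0548]
30 0.0507 | 40 0.0501 | 50 0.051 | 60 0.0515 | 70 0.0482 | 80 0.0523 | slope+ [-0.0738  0.0538]
```

At the plain end the contact height is 0.0613 m, against 0.0614 m at the hole end. Both ends therefore went about 4 mm below the crest level, so it rocks. I lift and clear the view.

Call:
step_arm:
  deltas:
    - [-0.1, 0, 0, 0, 1]
    - [-0.2, 0, 0, 0, 1]
    - [-0.5, 0, 0, 0, 1]
    - [-1.2, 0, 0, 0, 1]
    - [-2.5, 0, 0, 0, 1]
    - [-4.5, 0, 0, 0, 1]
    - [-7, 0, 0, 0, 1]
    - [-10, 0, 0, 0, 1]
    - [-13, 0, 0, 0, 1]
    - [-16, 0, 0, 0, 1]

```text
t: 18.72
eef_pos: [0.4669, 0.2008, 0.2225]
ee_rot: [-1.117, 1.571, 0.481]
force: [0.2, 0.6, -0.4]
width: 0.0006
```

Call:
step_arm:
  deltas:
    - [0, 0, -2, 0, 1]
    - [0, 0, -5, 0, 1]
    - [0, 0, -8, 0, 1]
    - [0, 0, -11, 0, 1]
    - [0, 0, -14, 0, 1]
    - [0, 0, -17, 0, 1]
    - [0, 0, -20, 0, 1]
    - [0, 0, -22, 0, 1]
    - [0, 0, -22, 0, 1]
    - [0, 0, -22, 0, 1]

```text
t: 19.55
eef_pos: [0.473, -0.0198, 0.2209]
ee_rot: [-1.201, 1.57, 0.395]
force: [0.3, 0.2, 0.4]
width: 0.0003
```

```bash
python3 - <<'E'
from h import *
plan([.4668,-.02,.22],91.5)
for c in ['top','scene']:
    g=grab_frame(c);save(g,c+'9.png');C=cloud(g);edge(C,g,c);strip(C,g);sinks(C,g,c)
E
```

```text
t 19.55 pos [ 0.473  -0.0198  0.2209] zyaw 91.41 F [0.26 0.22 0.35] M [0.01 0.05 0.03] w 0.0003234012880213885 tilt [ 0.  0. -1.]
delta cm [ 0.09  0.62 -0.01] roll -0.09
top sink (array([ 548. , -203.1]), array([ 90.1, 181.2]), -0.39)
top sink (array([301.4, 165.2]), array([ 91.9, 181.5]), 15.3)
scene 0.73 rect (array([541.1, 202.6]), array([ 27.8, 169. ]), 1.03) slope x 0.0362 y 0.0084 zc 0.0485 375
-80 0.0458 | -70 0.0461 | -60 0.0465 | -50 0.0464 | -40 0.0474 | 40 0.0499 | 50 0.05 | 60 0.0503 | 70 0.0487 | 80 0.0498 | slope- [0.0264 0.0479]
slope+ [-0.1064  0.054 ]
scene sink (array([301.4, 163.1]), array([ 88.8, 177.3]), 15.99)
scene sink (array([543.5, 202.5]), array([ 93.3, 179.4]), 1.65)
scene sink (array([ 546.8, -201.6]), array([ 91.6, 181.6]), 0.1)
```

View pics/top9.png

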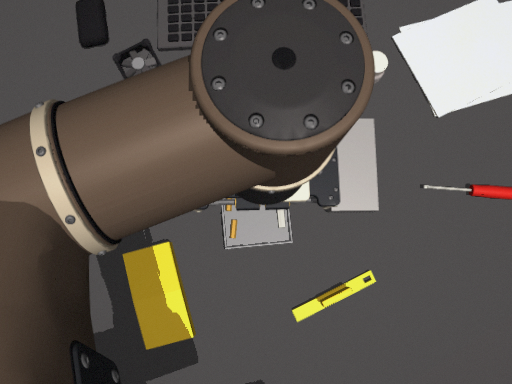

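View pics/scene9.png

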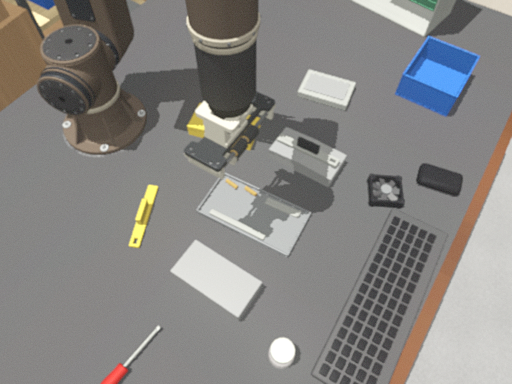

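The scene picture shows the straightedge at (307,150) lying along the middle of the bowed sink, clear of the gripper. The sinks read the same as at the start, to about 1 mm. Handing in.

```bash
python3 - <<'E'
from h import *
print(get_state()['t'],job_done())
E
```

```text
the job is handed in; nothing more can be done
19.85 None
```

The straightedge rocked on the left heat sink (the one at y ≈ +0.20 m), and I left it lying there. I handed the job in at 19.85 s.

- **Choice of sink:** The depth picture showed the left sink's face falling from 40 mm in the middle to about 36 mm near both ends, and the right one flat. I tested the left one first, so I never laid the straightedge on the right one.
- **Press test:** I pressed the hole end at about 6.5 N, then the plain end at about 10 N. Both ends stopped at nearly the same height (TCP at 61.4 and 61.3 mm), about 4 mm below the crest level. So it tipped both ways, and after the hole-end press it fell back toward the plain end.
- **Last checks:** The scene camera had the straightedge along the middle of the sink and tipped toward the plain end, with the robot clear of everything. Both sinks read within about 1 mm and 1° of where they started.
- **Weak or disagreeing checks:**
  - The tilt at rest measured only about 0.02–0.04 rad, depending on camera and fit, against the nominal 0.055.
  - In the last top picture the arm hid the left sink, so its final check rests on the scene camera alone.

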